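# Run a fingertip along a curved tube rack to fold its caps shut

## Task

Close the green-capped tubes: run the fingertips lightly along the top of their curved row, from the rack's orange pad to its black pad, so that every green cap folds over and lies shut on its tube. Do not lift or shove either rack, leave the violet caps open and the other things where they are, and finish clear of the rack.

Things in the scene. Friction and masses are not known exactly. Their poses are not given: they have to be found in the camera images.
- green_rack: Rack to work on: loose horseshoe rack (130 x 236 mm, 2.2 kg), heavy 12 mm green base, white deck 34 mm up, one curved row of 7 white tubes with green flip caps. Origin under its middle, z up. Row in this frame: an arc of radius 90 mm about x = -50, y = 0 mm (point at angle a: x = -50 + 90 cos a, y = 90 sin a); tubes 1 to 7 at a = -60, -40, -20, 0, 20, 40, 60 deg
- violet_rack: Rack to leave alone: same shape, size and frame as green_rack, but with violet base and violet caps, also standing open
- green_rack_start (a point): centre of the top of the green rack's flat orange pad (36 x 26 mm), where the run starts: on the row's arc at a = -84 deg, 44 mm up. Pads and the two white 3 mm guide rails along the row (10.5 mm either side of its middle) are level; shut caps lie 0.5 mm lower. A fingertip sliding on the rails, or just above, folds the caps shut. Axes as the rack's
- green_rack_finish (a point): centre of the top of the green rack's flat black pad (36 x 26 mm), where the run finishes: on the row's arc at a = +84 deg, 44 mm up. Axes as the rack's
- green_rack_hinge1 (a point): hinge of green cap 1; all are alike: on the tube's side towards the orange pad, 7.5 mm from the tube's axis, 41 mm up. Caps are 13 mm across, reach 17 mm from the hinge, and start standing up or leaning up to 25 deg towards the orange pad, tips under 60 mm up. The hinge is stiff (0.004 N m): a cap stays at the angle it is left
- green_cap1 (a joint): angle of green cap 1, counted from the orange pad (rad): 0 = lying shut on its tube, 1.57 = upright, 2.0 = stop; starts 1.55 to 1.95; counts as shut below 0.35
- green_cap2 (a joint): angle of green cap 2, counted from the orange pad (rad): 0 = lying shut on its tube, 1.57 = upright, 2.0 = stop; starts 1.55 to 1.95; counts as shut below 0.35
- green_cap3 (a joint): angle of green cap 3, counted from the orange pad (rad): 0 = lying shut on its tube, 1.57 = upright, 2.0 = stop; starts 1.55 to 1.95; counts as shut below 0.35
- green_cap4 (a joint): angle of green cap 4, counted from the orange pad (rad): 0 = lying shut on its tube, 1.57 = upright, 2.0 = stop; starts 1.55 to 1.95; counts as shut below 0.35
- green_cap5 (a joint): angle of green cap 5, counted from the orange pad (rad): 0 = lying shut on its tube, 1.57 = upright, 2.0 = stop; starts 1.55 to 1.95; counts as shut below 0.35
- green_cap6 (a joint): angle of green cap 6, counted from the orange pad (rad): 0 = lying shut on its tube, 1.57 = upright, 2.0 = stop; starts 1.55 to 1.95; counts as shut below 0.35
- green_cap7 (a joint): angle of green cap 7, counted from the orange pad (rad): 0 = lying shut on its tube, 1.57 = upright, 2.0 = stop; starts 1.55 to 1.95; counts as shut below 0.35
- violet_cap1 (a joint): angle of violet cap 1, as for the green caps; must stay open
- violet_cap2 (a joint): angle of violet cap 2, as for the green caps; must stay open
- violet_cap3 (a joint): angle of violet cap 3, as for the green caps; must stay open
- violet_cap4 (a joint): angle of violet cap 4, as for the green caps; must stay open
- violet_cap5 (a joint): angle of violet cap 5, as for the green caps; must stay open
- violet_cap6 (a joint): angle of violet cap 6, as for the green caps; must stay open
- violet_cap7 (a joint): angle of violet cap 7, as for the green caps; must stay open
- cool_block: bystander: violet gel cooling block with a few tubes, 98 x 66 x 59 mm, loose, origin under its centre
- marker_black: bystander: black and white marker pen lying down, 135 mm long, loose, origin under its centre
- note_block: bystander: yellow block of notes, 70 x 70 x 16 mm, loose, origin under its centre
- dropper: bystander: small amber dropper bottle, 34 mm across, 102 mm high, loose, origin under its centre

How it is judged (in metres and radians):
On the way, in this order (a step that is already met when the one before it is completed fails the run):
1. the first green cap (next to the orange pad) is shut while the middle and last ones still stand open (value of joint green_cap1 below 0.35 rad and value of joint each of green_cap4, green_cap7 above 0.8 rad), for 0.05 s.
2. the green caps from the first to the middle one are shut while the last one still stands open (value of joint each of green_cap1, green_cap2, green_cap3, green_cap4 below 0.35 rad and value of joint green_cap7 above 0.8 rad), for 0.05 s.
At the end, for the whole second after the job is handed in: All seven green caps are within 0.35 rad (20 degrees) of shut, all seven violet caps stand open by more than 1.2 rad, both racks are upright and at rest within 40 mm of where they started, and the bystanders are within 40 mm of where they started (value of joint each of green_cap1, green_cap2, green_cap3, green_cap4, green_cap5, green_cap6, green_cap7 below 0.35 rad and value of joint each of violet_cap1, violet_cap2, violet_cap3, violet_cap4, violet_cap5, violet_cap6, violet_cap7 above 1.2 rad and distance of each of green_rack, violet_rack, cool_block, marker_black, note_block, dropper from where it was at the start of the episode below 0.04 m and angle between each of green_rack, violet_rack's own z axis and vertical below 0.05 rad and linear speed of each of green_rack, violet_rack below 0.02 m/s); the robot touches nothing.
It fails at once if a rack is lifted (more than 12 mm) (height (world z) of any of green_rack, violet_rack above 0.012 m).
It fails at once if a rack is shoved more than 40 mm (distance of any of green_rack, violet_rack from where it was at the start of the episode above 0.04 m).
It fails at once if the green rack is pressed with more than 70 N (contact force between any of the arm, the fingers and green_rack above 70 N).
It fails at once if a violet cap is folded down (below 1.2 rad) (value of joint any of violet_cap1, violet_cap2, violet_cap3, violet_cap4, violet_cap5, violet_cap6, violet_cap7 below 1.2 rad).
It fails at once if a bystander is moved more than 40 mm (distance of any of cool_block, marker_black, note_block, dropper from where it was at the start of the episode above 0.04 m).
It also fails if it takes over 48 s, if anything falls off the work surface, if the arm or the gripper's body presses on something with over 40 N, if the wrist force passes 120 N, or if a joint passes its speed limit or range.

## Robot

A 6-joint arm with a two-finger parallel gripper is mounted at the origin on a cart in front of the work surface, level with it; the furniture and walls round the work are solid. World frame = base frame: x ahead of the robot, y to its left, z up, the work surface at z = 0. Lengths are in mm, angles in degrees, forces in N, time in s.
With the tool pointing down it reaches from about 250 to 775 mm from the base axis. Payload 4 kg.
Tool frame: the origin (TCP) lies at the very end of the fingers, on their centre line; the grasp point (between the pads) lies 19 mm behind it (bot.grasp_offset is the distance from the TCP to the grasp point, in mm); z points along the fingers, y is the line along which they close (so a half turn about z gives the same grasp; the last joint's range is limited). The gripper opens to 94 mm and grips with 3 to 60 N. Pads are 16 mm wide; open, the fingers measure 119 mm over their backs; the gripper's body (75 mm by 177 mm) begins 78 mm behind the grasp point.
Start: joints at [-75.35, 4.996, 78.535, -0, 96.463, -5.907], TCP at [193.131, -514.996, 205.506] pointing down, gripper open.
Joint ranges: [-177.83, 177.83], [-43.37, 116.18], [15.69, 146.23], [-61.86, 241.86], [9.47, 152.12], [-147.06, 147.06]. Speed limits (degrees/s): [159.86, 159.86, 180, 180, 180, 180].

## Interface

Orientations are given as a 3x3 rotation matrix whose columns are the frame's x, y, z axes.
In Python, from bench import bot gives the robot as it stands. The module is installed in compiled form; this text tells all that it offers.
- The arm moves only by the tool jog_arm, never from a script. Its argument "motion" is a list of rows, each a list of 2 entries, a list of its own where there are three numbers: the shift along the tool's x, y, z in mm, then the turn, a rotation vector about the tool's x, y, z in rad. A call has 1 to 10 rows; each row shifts and turns the commanded pose from where the row before left it, along the tool's axes as they then stand; what a row does not reach is not made up. A row lasts 1/8 s, in which the tool goes at most 62.5 mm and 10.7 degrees, less where a joint would pass 70% of its speed; a pose out of reach is approached as far as the arm can. A call with a gripper value outside its range is refused whole. "grip" is the closure, from 0 (fully open) to 1 (shut), set as the call begins (left out, the last holds). The fingers move at their own pace and stop on an object; the grip force is fixed at half the most. Time passes only in rows, so rows that do not move let the fingers close. It gives the time, the measured TCP pose, the force, the opening and the grip force at its end, in the units of the state.
- bot.get_obs(): the state, without advancing time (a new reading comes with each control period).
- bot.snapshot(name): name is "scene" or "top"; returns the picture (420x560x3 uint8, red, green, blue); there is no depth.
- bot.camera_model(name): a dict with "fx", "fy", "cx", "cy" (pixels), "rvec" (rotation vector, rad) and "tvec" (3), from world to camera coordinates, as OpenCV has them. Camera axes: x right, y down, z forward; pixel columns grow to the right and rows downward; lengths in mm; the calibration is good to about 2 mm. A picture is of the moment at which its call begins. camera_model takes no time and is no camera call.
- bot.close_job(): hands the job in; it is judged then, once.
The state is a dict: "time_s": time; "joint_pos": joint angles; "qd": joint speeds; "effort": joint torques, N m; "position": TCP position; "ee_rot": TCP orientation; "wrist_force": force on the tool from outside, world axes, zero at the start; "torque": the same for the moment, N m; "opening": opening from 0.0 (shut) to 1.0 (fully open); "grip_force": force on a finger pad.
Only numpy, scipy, OpenCV 4.12 (cv2) and the standard library are available. Lean on these libraries where they do the work, as an engineer would, in place of code of your own. Each camera call takes 0.05 s, during which the arm holds its last target. There are 200 camera calls.

## Working session

There is one attempt and no reset: what is moved stays moved. The work goes in short steps, Python scripts to look and compute and a tool call to move; the robot and the scene stay as the last step left them, time stands still between calls to the robot, and variables do not carry over. Pictures are saved under pics/ and viewed, at most 10 in all, crops included, and the job is handed in when it is done.

Besides the shell and the picture viewer there is one more tool, called after ">>>" as name([rows], argument=value, ...), one row to a line, values as JSON. jog_arm: Moves the arm, as the interface text tells. Its arguments: {"type":"object","properties":{"motion":{"type":"array"},"grip":{"type":"number"}},"required":["motion"]}

```bash
mkdir -p pics
python3 - <<'E'
from bench import bot
import cv2
for n in("scene","top"):
    cv2.imwrite(f"pics/{n}0.png",bot.snapshot(n)[:,:,::-1]); print(n,bot.camera_model(n))
o=bot.get_obs();print(o["time_s"],o["position"],o["ee_rot"],o["wrist_force"])
E
```

```text
scene {'fx': 486.1478727448391, 'fy': 486.1478727448391, 'cx': 278.380627322708, 'cy': 211.6667322475388, 'rvec': array([ 2.38157713, -0.70029951,  0.23830738]), 'tvec': array([-418.52728012,  249.34439301, 1395.54121237])}
top {'fx': 416.56869281416226, 'fy': 416.56869281416226, 'cx': 282.20061541644026, 'cy': 208.93863617089713, 'rvec': array([ 2.16650151, -2.17818119,  0.08458325]), 'tvec': array([   4.3769521 ,  514.76393944, 1335.22022154])}
0.1 [ 192.99565632 -514.51510461  204.42282427] [[ 9.36332818e-01  3.51113377e-01 -5.00838761e-04]
 [ 3.51113677e-01 -9.36330902e-01  1.90487358e-03]
 [ 1.99875786e-04 -1.95944698e-03 -9.99998060e-01]] [-0.94643919  0.25676914 -0.4142109 ]
```

View pics/top0.png

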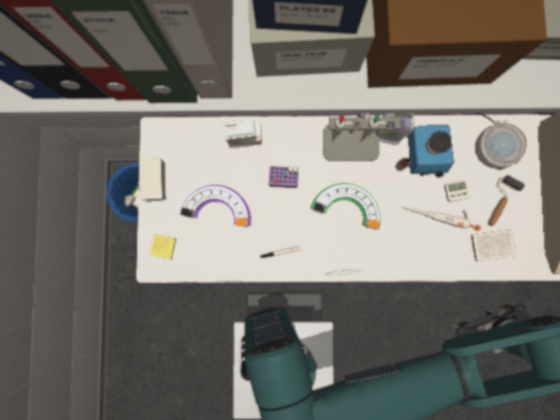

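View pics/scene0.png

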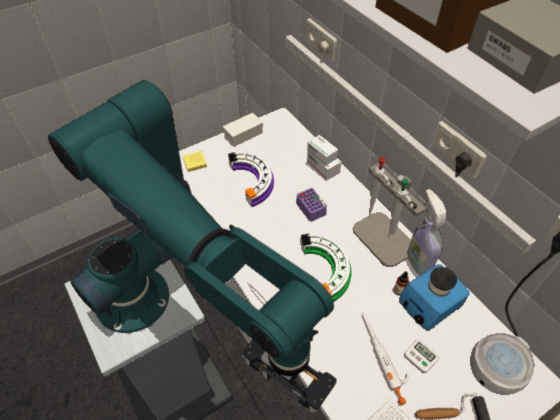

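The top view shows the green rack near (346,205), with its orange pad at (374,224) and black pad at (319,208). The violet rack is near (217,205) and the dropper sits around (403,164). Next I'll measure the pads in both views.

```bash
cat > h.py <<'E'
import numpy as np,cv2
from bench import bot
def ray(n,p):
    c=bot.camera_model(n);R=cv2.Rodrigues(c["rvec"])[0]
    d=R.T@np.array([(p[0]-c["cx"])/c["fx"],(p[1]-c["cy"])/c["fy"],1]);return -R.T@c["tvec"],d
def at(n,p,z):
    o,d=ray(n,p);return o+d*(z-o[2])/d[2]
def tri(p,q):
    o,d=ray("scene",p);a,b=ray("top",q);s=np.linalg.lstsq(np.c_[d,-b],a-o,rcond=None)[0]
    return (o+d*s[0]+a+b*s[1])/2,np.linalg.norm(o+d*s[0]-a-b*s[1])
def blobs(im,lo,hi,box,minA=15):
    h=cv2.cvtColor(im,cv2.COLOR_RGB2HSV);m=cv2.inRange(h,np.array(lo),np.array(hi))
    k=np.zeros_like(m);x0,y0,x1,y1=box;k[y0:y1,x0:x1]=m[y0:y1,x0:x1]
    n,_,s,c=cv2.connectedComponentsWithStats(k)
    return [(c[i].round(2),s[i]) for i in range(1,n) if s[i][4]>=minA]
E
python3 - <<'E'
from h import *
B={"top":(300,170,395,240),"scene":(290,225,365,305)}
for n in B:
    im=cv2.imread(f"pics/{n}0.png")[:,:,::-1].copy()
    for nm,lo,hi,z in(("or",(5,140,120),(20,255,255),44),("bk",(0,0,0),(179,255,70),44),("gr",(45,90,40),(85,255,255),12)):
        for c,s in blobs(im,lo,hi,B[n]): print(n,nm,c,s,at(n,c,z).round(1))
    x0,y0,x1,y1=B[n]
    cv2.imwrite(f"pics/{n}0c.png",cv2.resize(im[y0:y1,x0:x1,::-1],None,fx=7,fy=7,interpolation=cv2.INTER_NEAREST))
E
```

```text
top or [372.94 223.73] [368 220  11   8  67] [ 463.8 -287.9   44. ]
top bk [318.63 207.02] [315 204   8   7  41] [ 518.4 -115.4   44. ]
top gr [357.14 207.83] [337 198  29  27  81] [ 517.9 -244.1   12. ]
scene or [326.54 287.36] [322 283   9  11  39] [ 471.5 -290.9   44. ]
scene bk [305.2  239.79] [301 235  10  11  80] [ 514.2 -123.9   44. ]
scene bk [308.64 288.42] [290 271  43  34 261] [ 427.4 -266.4   44. ]
scene gr [320.99 255.04] [304 247  31  29 224] [ 536.1 -178.2   12. ]
scene gr [341.25 289.15] [330 267  21  35 137] [ 516.4 -305.    12. ]
```

View pics/top0c.png

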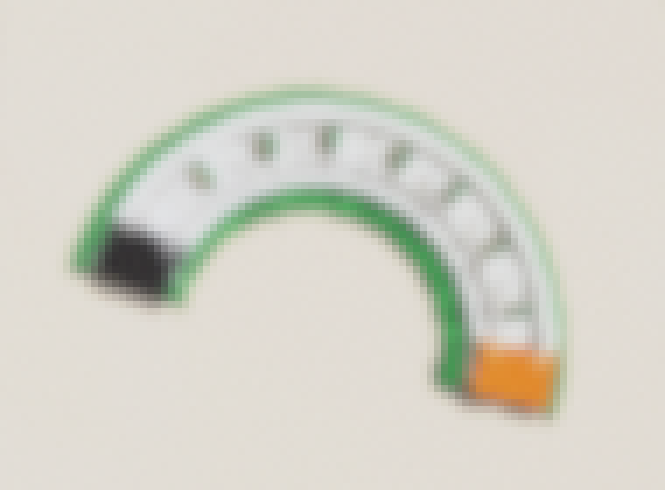

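>>> jog_arm([
  [[33.3, -11.7, 0], [0, 0, 0]],
  [[33.3, -11.7, 0], [0, 0, 0]],
  [[33.3, -11.7, 0], [0, 0, 0]],
  [[33.3, -11.7, 0], [0, 0, 0]],
  [[33.3, -11.7, 0], [0, 0, 0]],
  [[33.3, -11.7, 0], [0, 0, 0]],
  [[33.3, -11.7, 0], [0, 0, 0]],
  [[33.3, -11.7, 0], [0, 0, 0]],
  [[33.3, -11.7, 0], [0, 0, 0]],
  [[33.3, -11.7, 0], [0, 0, 0]],
], grip=1)

```text
time_s: 1.35
position: [464.4, -287.5, 204.8]
ee_rot: [[0.936, 0.351, -0.001], [0.351, -0.936, 0.001], [-0.001, -0.001, -1.0]]
wrist_force: [1.3, -0.4, 0.0]
opening: 0.006
grip_force: 0.0
```

>>> jog_arm([
  [[0, 0, 15], [0, 0, 0.112]],
  [[0, 0, 20], [0, 0, 0.112]],
  [[0, 0, 20], [0, 0, 0.112]],
  [[0, 0, 20], [0, 0, 0.112]],
  [[0, 0, 15], [0, 0, 0.112]],
  [[0, 0, 0], [0, 0, 0]],
  [[0, 0, 0], [0, 0, 0]],
])

```text
time_s: 2.22
position: [464.0, -288.6, 115.9]
ee_rot: [[0.98, -0.198, 0.0], [-0.198, -0.98, -0.0], [0.0, 0.0, -1.0]]
wrist_force: [-0.0, 0.4, 0.2]
opening: 0.006
grip_force: 0.0
```

Run:
```python
from h import *
o=bot.get_obs();print(o["time_s"],o["position"],o["ee_rot"].round(4),o["wrist_force"],o["joint_pos"],o["opening"])
# check arc centre with the green base outline and, from both views now, pads
C=np.array([482.1,-198.8])
t0=cv2.imread("pics/top0.png")[:,:,::-1].copy()
h=cv2.cvtColor(t0,cv2.COLOR_RGB2HSV);m=cv2.inRange(h,np.array((40,50,40)),np.array((85,255,255)));k=m*0;k[170:240,300:395]=m[170:240,300:395]
ys,xs=np.nonzero(k);P=np.array([at("top",(x,y),12)[:2] for x,y in zip(xs,ys)])-C
r=np.hypot(*P.T);a=np.degrees(np.arctan2(P[:,1],P[:,0]))+17.6
for b in range(-90,90,20):
    s=r[(a>b)&(a<b+20)]; print(b,s[s>90].mean().round(1) if (s>90).any() else None, s[s<90].mean().round(1) if (s<90).any() else None,s.min().round(1),s.max().round(1))
im=bot.snapshot("scene");cv2.imwrite("pics/s1.png",cv2.resize(im[200:340,230:400,::-1],None,fx=4,fy=4,interpolation=cv2.INTER_CUBIC))
```

```text
2.225 [ 464.00844243 -288.63183604  115.90113695] [[ 9.801e-01 -1.983e-01  4.000e-04]
 [-1.983e-01 -9.801e-01 -3.000e-04]
 [ 4.000e-04  2.000e-04 -1.000e+00]] [-0.04939333  0.35680678  0.20807765] [-3.78279052e+01  6.51395489e+00  8.71187712e+01 -8.39166871e-04
  8.63405824e+01  6.36104922e+01] 0.005890524702415969
-90 None 68.5 63.7 73.7
-70 None 68.1 62.7 73.1
-50 None 68.7 63.2 73.5
-30 None 68.7 63.8 73.9
-10 None 68.5 63.8 73.1
10 None 68.7 65.2 72.4
30 116.2 67.2 63.2 117.9
50 115.1 65.9 63.2 117.2
70 111.9 66.5 62.5 117.2
```

View pics/s1.png

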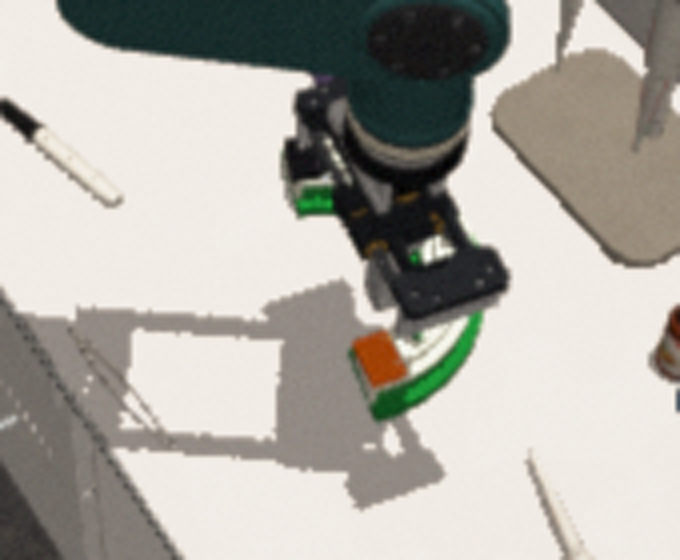

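Run:
```python
from h import *
im=bot.snapshot("scene")
for c,s in blobs(im,(3,140,100),(20,255,255),(300,260,350,310)): print(c,s,at("scene",c,44).round(1),tri(c,(372.94,223.73)))
```

```text
[324.26 289.29] [318 283  14  14 120] [ 462.5 -292.4   44. ] (array([ 464.61198893, -289.48394759,   37.5408492 ]), np.float64(1.0042035221472743))
```

>>> jog_arm([
  [[0, 0, 15], [0, 0, 0]],
  [[0, 0, 20], [0, 0, 0]],
  [[0, 0, 15], [0, 0, 0]],
  [[0, 0, 10], [0, 0, 0]],
  [[0, 0, 4], [0, 0, 0]],
  [[0, 0, 0], [0, 0, 0]],
  [[0, 0, 0], [0, 0, 0]],
])

```text
time_s: 3.2
position: [464.3, -288.9, 52.2]
ee_rot: [[0.98, -0.2, 0.001], [-0.2, -0.98, -0.001], [0.001, 0.001, -1.0]]
wrist_force: [0.2, -1.2, -0.1]
opening: 0.008
grip_force: 0.0
```

>>> jog_arm([
  [[0, 0, 2], [0, 0, 0]],
  [[0, 0, 2], [0, 0, 0]],
  [[0, 0, 2], [0, 0, 0]],
  [[0, 0, 0], [0, 0, 0]],
  [[0, 0, 0], [0, 0, 0]],
])

```text
time_s: 3.82
position: [463.9, -288.5, 45.5]
ee_rot: [[0.98, -0.2, 0.0], [-0.2, -0.98, -0.0], [0.0, 0.0, -1.0]]
wrist_force: [0.5, -0.6, 0.8]
opening: 0.004
grip_force: 0.0
```

>>> jog_arm([
  [[0, 0, 1], [0, 0, 0]],
  [[0, 0, 0.5], [0, 0, 0]],
  [[0, 0, 0], [0, 0, 0]],
  [[0, 0, 0], [0, 0, 0]],
])

```text
time_s: 4.32
position: [463.9, -288.6, 44.3]
ee_rot: [[0.98, -0.2, 0.0], [-0.2, -0.98, -0.0], [0.0, 0.0, -1.0]]
wrist_force: [0.1, 1.2, 3.1]
opening: 0.0
grip_force: 1.3
```

>>> jog_arm([
  [[0, -1, -0.6], [0, 0, 0]],
  [[4.71, -0.12, 0], [0, 0, -0.0524]],
  [[4.71, -0.12, 0], [0, 0, -0.0524]],
  [[4.71, -0.12, 0], [0, 0, -0.0524]],
  [[4.71, -0.12, 0], [0, 0, -0.0524]],
  [[4.71, -0.12, 0], [0, 0, -0.0524]],
  [[4.71, -0.12, 0], [0, 0, -0.0524]],
  [[4.71, -0.12, 0], [0, 0, -0.0524]],
  [[4.71, -0.12, 0], [0, 0, -0.0524]],
  [[0, 0, 0], [0, 0, 0]],
])

```text
time_s: 5.58
position: [501.6, -287.1, 44.2]
ee_rot: [[0.976, 0.216, -0.0], [0.216, -0.976, 0.0], [-0.0, -0.0, -1.0]]
wrist_force: [0.8, 0.0, 0.6]
opening: 0.004
grip_force: 0.0
```

```bash
cat > st.py <<'E'
from h import *
o=bot.get_obs();p=o["position"][:2]-np.array([482.1,-198.8]);y=o["ee_rot"][:,1]
print(o["time_s"],o["position"].round(2),"r",np.hypot(*p).round(2),"a",(np.degrees(np.arctan2(p[1],p[0]))+17.6).round(2),"yaw",(np.degrees(np.arctan2(y[1],y[0]))+17.6).round(2),o["wrist_force"].round(2))
E
python3 st.py
```

```text
5.575 [ 501.58 -287.1    44.24] r 90.42 a -59.96 yaw -59.93 [0.77 0.01 0.64]
```

>>> jog_arm([
  [[4.71, -0.12, 0], [0, 0, -0.0524]],
  [[4.71, -0.12, 0], [0, 0, -0.0524]],
  [[4.71, -0.12, 0], [0, 0, -0.0524]],
  [[4.71, -0.12, 0], [0, 0, -0.0524]],
  [[4.71, -0.12, 0], [0, 0, -0.0524]],
  [[4.71, -0.12, 0], [0, 0, -0.0524]],
  [[4.71, -0.12, 0], [0, 0, -0.0524]],
  [[4.71, -0.12, 0], [0, 0, -0.0524]],
  [[4.71, -0.12, 0], [0, 0, -0.0524]],
  [[0, 0, 0], [0, 0, 0]],
])

```text
time_s: 6.82
position: [539.2, -268.7, 44.4]
ee_rot: [[0.772, 0.635, -0.0], [0.635, -0.772, 0.0], [-0.0, -0.0, -1.0]]
wrist_force: [0.8, -0.6, 0.3]
opening: 0.003
grip_force: 0.1
```

```bash
python3 st.py
python3 - <<'E'
from h import *
a=bot.snapshot("scene")[225:310,290:365];b=bot.snapshot("top")[170:240,300:395]
f=lambda i:cv2.resize(i[:,:,::-1],(390,400),interpolation=cv2.INTER_CUBIC)
cv2.imwrite("pics/m1.png",np.hstack([f(a),f(b)]))
E
```

```text
6.825 [ 539.16 -268.72   44.39] r 90.24 a -33.18 yaw -32.95 [ 0.77 -0.64  0.29]
```

View pics/m1.png

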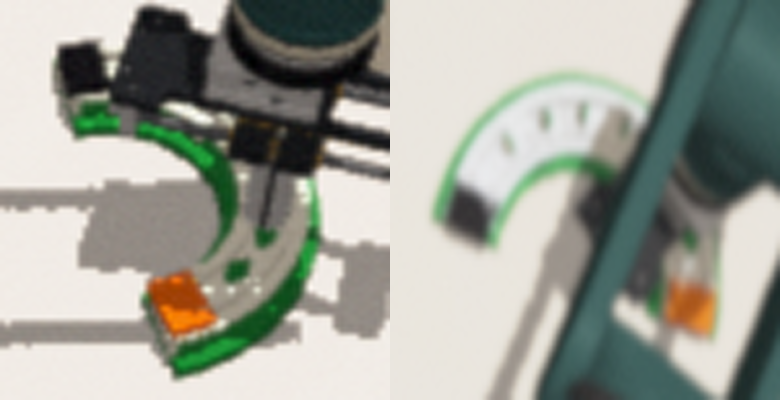

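The left crop, from the scene camera, shows caps 1 and 2 shut as flat green discs at (237,270) and (265,238). The rack hasn't moved, and caps 4 to 7 still stand open in the top view. I'll continue the run.

>>> jog_arm([
  [[4.71, -0.12, 0], [0, 0, -0.0524]],
  [[4.71, -0.12, 0], [0, 0, -0.0524]],
  [[4.71, -0.12, 0], [0, 0, -0.0524]],
  [[4.71, -0.12, 0], [0, 0, -0.0524]],
  [[4.71, -0.12, 0], [0, 0, -0.0524]],
  [[4.71, -0.12, 0], [0, 0, -0.0524]],
  [[4.71, -0.12, 0], [0, 0, -0.0524]],
  [[4.71, -0.12, 0], [0, 0, -0.0524]],
  [[4.71, -0.12, 0], [0, 0, -0.0524]],
  [[4.71, -0.12, 0], [0, 0, -0.0524]],
])

```text
time_s: 8.18
position: [566.2, -231.1, 44.6]
ee_rot: [[0.349, 0.937, 0.0], [0.937, -0.349, -0.0], [-0.0, 0.0, -1.0]]
wrist_force: [-1.2, -0.2, 0.0]
opening: 0.002
grip_force: 0.1
```

>>> jog_arm([
  [[4.71, -0.12, 0], [0, 0, -0.0524]],
  [[4.71, -0.12, 0], [0, 0, -0.0524]],
  [[0, 0, 0], [0, 0, 0]],
  [[0, 0, 0], [0, 0, 0]],
])

```text
time_s: 8.68
position: [569.0, -222.1, 44.6]
ee_rot: [[0.251, 0.968, -0.0], [0.968, -0.251, -0.0], [-0.0, 0.0, -1.0]]
wrist_force: [0.3, 1.9, 0.5]
opening: 0.006
grip_force: 0.1
```

```bash
python3 st.py
```

```text
8.675 [ 569.01 -222.13   44.58] r 89.99 a 2.58 yaw 3.07 [0.33 1.93 0.52]
```

>>> jog_arm([
  [[4.71, -0.12, 0.1], [0, 0, -0.0524]],
  [[4.71, -0.12, 0], [0, 0, -0.0524]],
  [[4.71, -0.12, 0], [0, 0, -0.0524]],
  [[4.71, -0.12, 0], [0, 0, -0.0524]],
  [[4.71, -0.12, 0], [0, 0, -0.0524]],
  [[4.71, -0.12, 0], [0, 0, -0.0524]],
  [[4.71, -0.12, 0], [0, 0, -0.0524]],
  [[4.71, -0.12, 0], [0, 0, -0.0524]],
  [[4.71, -0.12, 0], [0, 0, -0.0524]],
  [[4.71, -0.12, 0], [0, 0, -0.0524]],
])

```text
time_s: 9.93
position: [568.8, -175.9, 44.7]
ee_rot: [[-0.269, 0.963, 0.001], [0.963, 0.269, -0.001], [-0.001, 0.0, -1.0]]
wrist_force: [-0.3, 0.1, 0.5]
opening: 0.003
grip_force: 0.2
```

>>> jog_arm([
  [[4.71, -0.12, 0], [0, 0, -0.0524]],
  [[4.71, -0.12, 0], [0, 0, -0.0524]],
  [[4.71, -0.12, 0], [0, 0, -0.0524]],
  [[0, 0, 0], [0, 0, 0]],
])

```text
time_s: 10.42
position: [563.7, -162.1, 44.5]
ee_rot: [[-0.415, 0.91, -0.0], [0.91, 0.415, -0.0], [-0.0, -0.0, -1.0]]
wrist_force: [0.7, 0.3, 0.2]
opening: 0.008
grip_force: 0.1
```

```bash
python3 st.py
```

```text
10.425 [ 563.75 -162.13   44.51] r 89.51 a 41.79 yaw 42.1 [0.66 0.34 0.16]
```

>>> jog_arm([
  [[4.71, 0, 0], [0, 0, -0.0524]],
  [[4.71, 0, 0], [0, 0, -0.0524]],
  [[4.71, 0, 0], [0, 0, -0.0524]],
  [[4.71, -0.12, 0], [0, 0, -0.0524]],
  [[4.71, -0.12, 0], [0, 0, -0.0524]],
  [[4.71, -0.12, 0], [0, 0, -0.0524]],
  [[4.71, -0.12, 0], [0, 0, -0.0524]],
  [[4.71, -0.12, 0], [0, 0, -0.0524]],
  [[4.71, -0.12, 0], [0, 0, -0.0524]],
  [[4.71, -0.12, 0], [0, 0, -0.0524]],
])

```text
time_s: 11.68
position: [534.5, -126.3, 44.5]
ee_rot: [[-0.815, 0.579, 0.0], [0.579, 0.815, -0.0], [-0.0, -0.0, -1.0]]
wrist_force: [-0.9, -0.2, 0.9]
opening: 0.004
grip_force: 0.0
```

>>> jog_arm([
  [[4.71, -0.12, 0], [0, 0, -0.0524]],
  [[4.71, -0.12, 0], [0, 0, -0.0524]],
  [[4.71, -0.12, 0], [0, 0, -0.0524]],
  [[4.71, -0.12, 0], [0, 0, -0.0524]],
  [[0, 0, 0], [0, 0, 0]],
])

```text
time_s: 12.3
position: [518.0, -117.0, 44.5]
ee_rot: [[-0.917, 0.399, 0.0], [0.399, 0.917, -0.0], [-0.0, -0.0, -1.0]]
wrist_force: [0.1, -0.7, 1.1]
opening: 0.002
grip_force: 0.0
```

```bash
python3 st.py
```

```text
12.3 [ 518.04 -116.99   44.46] r 89.35 a 83.88 yaw 84.09 [ 0.08 -0.69  1.1 ]
```

>>> jog_arm([
  [[0, 0, -5], [0, 0, 0]],
  [[0, 0, -20], [0, 0, 0]],
  [[0, 0, -30], [0, 0, 0]],
  [[0, 0, -30], [0, 0, 0]],
  [[0, 0, -30], [0, 0, 0]],
  [[0, 0, -30], [0, 0, 0]],
  [[20, -9, 0], [0, 0, 0]],
  [[30, -13, 0], [0, 0, 0]],
  [[30, -13, 0], [0, 0, 0]],
  [[30, -13, 0], [0, 0, 0]],
])

```text
time_s: 13.55
position: [397.4, -117.3, 190.0]
ee_rot: [[-0.917, 0.398, 0.001], [0.398, 0.917, -0.001], [-0.001, -0.0, -1.0]]
wrist_force: [-0.2, 0.8, 0.1]
opening: 0.003
grip_force: 0.0
```

>>> jog_arm([
  [[30, -13, 0], [0, 0, 0]],
  [[20, -9, 0], [0, 0, 0]],
  [[0, 0, 0], [0, 0, 0]],
  [[0, 0, 0], [0, 0, 0]],
])

```text
time_s: 14.05
position: [344.2, -117.7, 189.9]
ee_rot: [[-0.918, 0.398, 0.001], [0.398, 0.918, -0.0], [-0.001, 0.0, -1.0]]
wrist_force: [-0.1, 0.5, 0.1]
opening: 0.003
grip_force: 0.0
```

```bash
python3 st.py
python3 - <<'E'
from h import *
a=bot.snapshot("scene")[225:310,290:365];b=bot.snapshot("top")[170:240,300:395]
f=lambda i:cv2.resize(i[:,:,::-1],(390,400),interpolation=cv2.INTER_CUBIC)
cv2.imwrite("pics/m2.png",np.hstack([f(a),f(b)]))
E
```

```text
14.05 [ 344.21 -117.65  189.87] r 159.99 a 167.12 yaw 84.17 [-0.06  0.55  0.11]
```

View pics/m2.png

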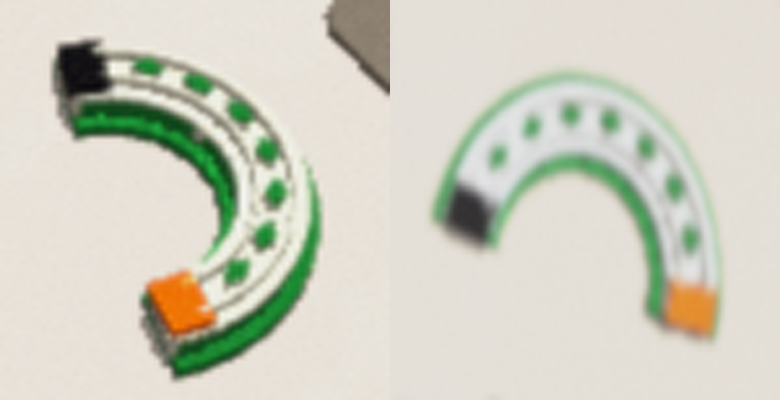

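Both views show all seven green caps lying flat as discs between the rails. The rack is where it was and the arm is clear, so I'll hand in.

```bash
python3 -c "from bench import bot;print(bot.close_job())"
```

```text
the job is handed in; nothing more can be done
None
```

I handed the job in at about 14 s: both cameras showed all seven green caps shut and the green rack unmoved, and the arm finished clear; the hand-in returned no verdict, and I didn't check the violet rack or bystanders in a final picture.

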